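# Angle the staining tray past the gas tap into its dock lane

### The job

Park the staining tray of wet slides that lies in front of the gas tap: push one end and then the other with the fingertips to angle it past the tap, and slide it fully home against the end stop of the dock's empty lane. It stays flat on the bench all the way, never lifted or tipped, and goes gently, never shoved fast, so that the loose slides stay put. Leave the gas tap shut and do not disturb the other tray, the bottles or the specimen cups.

Things in the scene. Friction and masses are not known exactly. Their poses are not given: they have to be found in the camera images.
- tray: the staining tray to be moved: long stainless trough, 280 mm (own y) by 80 mm (own x), 32 mm high, upright flat sides and ends to push on, slides across its top; alike at both ends. Origin: centre of its underside (height 0 on the bench). 0.35 to 0.65 kg; friction on the bench 0.45 to 0.75. It starts on the robot's side of the lane's line, its +y end turned towards the robot by 4 to 23 deg from the lane and lying just short of the tap
- dock: fixed tray dock: two lanes, no floor, of upright steel strip 4 mm thick, 26 mm high. Origin on the bench, mid-mouth of the empty lane; +y runs into the lane, +x to the other lane (108 mm over, holds the second tray). Lane 104 mm wide inside, 240 mm deep from mouth to end stop; outer walls have 30 mm lead-ins before the mouth, flared out 29 deg. Mouth faces about world -y
- bay_home (a point): point on the bench on the empty lane's centre line, 100 mm in from the mouth: where the tray's origin lies when it is fully home, touching the end stop (40 mm of it still stick out of the mouth). Axes as the dock's
- tap: gas tap on the bench, the post to get past: base flange 56 mm across, 6 mm high; column 40 mm across; 70 mm high with its lever; fixed. Origin: centre of its underside. Hose nozzle reaches 70 mm from its axis along own -x (towards the robot), 33 to 49 mm up, above the tray's top. It stands just outside the empty lane's line, on the robot's side, 60 to 100 mm before the mouth
- tap_lever (a joint): yellow lever on the gas tap, 44 mm long from the axis, 60 to 69 mm up, turning about the tap's axis, rad: 0 shut (points along the tap's own +y, towards the dock), 1.57 open; turns easily. Leave it shut
- parked: the second staining tray, already parked in the dock's other lane, with five slides; same size and frame as the tray to be moved; loose, leave it alone
- soap: red liquid-soap bottle with a white cap, 66 mm across, 150 mm tall; origin at the centre of its underside; loose, leave it alone
- spray: pink spray bottle with a black trigger head, 64 mm across, 205 mm tall; origin at the centre of its underside; loose, leave it alone
- stain: small amber stain bottle with a black cap, 48 mm across, 110 mm tall; origin at the centre of its underside; loose, leave it alone
- cup_a: lidded white specimen cup, 66 mm across the lid, 48 mm tall; origin at the centre of its underside; loose and light (60 g), leave it alone
- cup_b: lidded white specimen cup, 66 mm across the lid, 48 mm tall; origin at the centre of its underside; loose and light (60 g), leave it alone
- cup_c: lidded white specimen cup, 66 mm across the lid, 48 mm tall; origin at the centre of its underside; loose and light (60 g), leave it alone
Things that resemble listed ones, but are neither listed nor needed, are in the scene too. Leave any blue or green look-alike of the tap alone.

How it is judged:
By the outcome, as a careful person would: the job done as asked, in the order asked, and still so for the second after the job is handed in, with the robot touching nothing.
It also fails if it takes over 67 s, if anything falls off the work surface, if the arm or the gripper's body presses on something with over 40 N, if the wrist force passes 120 N, or if a joint passes its speed limit or range.

### The arm

A 6-joint arm with a two-finger parallel gripper is mounted at the origin on the work surface. World frame = base frame: x ahead of the robot, y to its left, z up, the work surface at z = 0. Lengths are in m, angles in rad, forces in N, time in s.
With the tool pointing down it reaches from about 0.275 to 0.825 m from the base axis. Payload 5.2 kg.
Tool frame: the origin (TCP) lies on the centre line of the jaws, within the pads' length; the fingertips stand 22 mm ahead of it and the grasp point (between the pads) lies 3 mm ahead of it; y points along the fingers, x is the direction in which the jaws open and shut, and the axes are right-handed (so a half turn about y gives the same grasp; the last joint's range is limited). The gripper opens to 93 mm and grips with 3 to 60 N. Pads are 15 mm wide; open, the fingers measure 128 mm over their backs; the gripper's body (75 mm by 188 mm) begins 65 mm behind the grasp point.
Start: joints at [-1.306, 0.259, 1.535, -0, 1.348, -0.203], TCP at [0.248, -0.491, 0.241] pointing down, gripper open.
Joint ranges: [-3.14, 3.14], [-0.91, 2.08], [0.19, 2.58], [-1.22, 4.36], [0.22, 2.71], [-3.12, 3.12]. Speed limits (rad/s): [2.57, 2.57, 3.14, 3.14, 3.14, 3.14].

### API

Orientations are given as a rotation vector (axis times angle).
In Python, from workcell import manip gives the robot as it stands. The module is installed in compiled form; this text tells all that it offers.
- The arm moves only by the tool play_rows, never from a script. Its argument "commands" is a list of rows, each a list of 4 numbers: the shift along the tool's x, y, z in mm, then the turn about the tool's y in rad. In form: [[x, y, z, turn], ...]. A call has exactly 10 rows; each row shifts and turns the commanded pose from where the row before left it, along the tool's axes as they then stand; what a row does not reach is not made up. A row lasts 1/10 s, in which the tool goes at most 50 mm and 8.59 degrees, less where a joint would pass 70% of its speed; a pose out of reach is approached as far as the arm can. A call with a gripper value outside its range is refused whole. "grip" is the closure, from 0 (fully open) to 1 (shut), set as the call begins (left out, the last holds). The fingers move at their own pace and stop on an object; "grip_force" is the grip in N (left out, the last holds). Time passes only in rows, so rows that do not move let the fingers close, or fill a call up. It gives the time, the measured TCP pose, the force and the opening at its end, in the units of the state.
- manip.sense(): the state, without advancing time (a new reading comes with each control period).
- manip.camera(name): name is "side" or "top" or "wrist"; returns (picture, depth): 384x512x3 uint8, red, green, blue; 384x512 float32, m along the optical axis (not along the pixel's ray), 0 where there is no reading.
- manip.camera_info(name): a dict with "fx", "fy", "cx", "cy" (pixels), "extrinsics" (4x4, takes a point from camera to world coordinates). Camera axes: x right, y down, z forward; pixel columns grow to the right and rows downward; lengths in m; the calibration is good to about 2 mm. A picture is of the moment at which its call begins: read the wrist's pose just before it. camera_info takes no time and is no camera call; for the wrist camera it gives the pose at the moment of the call.
- manip.hand_in(): hands the job in, once; it reports no verdict.
The state is a dict: "t": time; "joint_pos": joint angles; "qd": joint speeds; "effort": joint torques, N m; "ee_pos": TCP position; "tool_rot": TCP orientation; "contact_force": force on the tool from outside, world axes, zero at the start; "moment": the same for the moment, N m; "finger_gap": finger opening in m.
Only numpy, scipy, OpenCV 4.12 (cv2) and the standard library are available. Lean on these libraries where they do the work, as an engineer would, in place of code of your own. Each camera call takes 0.05 s, during which the arm holds its last target. There are 200 camera calls.

## Working session

There is one attempt and no reset: what is moved stays moved. The work goes in short steps, Python scripts to look and compute and a tool call to move; the robot and the scene stay as the last step left them, time stands still between calls to the robot, and variables do not carry over. Pictures are saved under pics/ and viewed, about 8 in all and at most 12, crops included, and the job is handed in when it is done.

Besides the shell and the picture viewer there is one more tool, called after "Request:" as a command line: name --pt "numbers of a row" for each row, then --argument value for the rest. play_rows: Moves the arm, as the interface text tells. Its arguments: {"type":"object","properties":{"commands":{"type":"array","items":{"type":"array","items":{"type":"number"}}},"grip":{"type":"number"},"grip_force":{"type":"number"}},"required":["commands"]}

```bash
mkdir -p pics
python3 - <<'E'
from workcell import manip
import cv2,numpy as np
s=manip.sense();print(s)
for n in("top","side"):
    p,d=manip.camera(n);i=manip.camera_info(n)
    print(n,i)
    cv2.imwrite(f"pics/{n}0.png",p[...,::-1]);np.savez(f"{n}0.npz",p=p,d=d,E=i["extrinsics"],k=[i[a] for a in("fx","fy","cx","cy")])
E
```

```text
{'t': 0.0, 'joint_pos': array([-1.30577463e+00,  2.59326169e-01,  1.53609805e+00,  2.08503293e-06,
        1.34799683e+00, -2.02788726e-01]), 'qd': array([-2.04994911e-04, -1.23110841e-03,  1.01016813e-03, -1.71112647e-05,
       -4.28494690e-04,  4.57529087e-04]), 'effort': array([ 1.02351954e-03, -4.37301993e+01, -2.84003538e+01,  7.20349350e-02,
        4.13251400e-02, -1.26498826e-04]), 'ee_pos': array([ 0.24790215, -0.49038407,  0.23982073]), 'tool_rot': array([-1.39363136,  0.85902953, -0.85685   ]), 'contact_force': array([-0.09159831, -0.64597617,  0.88670346]), 'moment': array([-0.04560609, -0.03124897, -0.0098725 ]), 'finger_gap': 0.09310571937478358}
top {'fx': 454.0366496145589, 'fy': 454.0366496145589, 'cx': 254.81163340939972, 'cy': 194.18030269338382, 'extrinsics': array([[-0.01024596, -0.99452556,  0.10399006,  0.3508607 ],
       [-0.9998986 ,  0.01121844,  0.00877108,  0.08923824],
       [-0.00988967, -0.10388965, -0.99453966,  1.44576973],
       [ 0.        ,  0.        ,  0.        ,  1.        ]])}
side {'fx': 436.9745252234706, 'fy': 436.9745252234706, 'cx': 257.35681209906124, 'cy': 196.80827413403145, 'extrinsics': array([[-0.70252435, -0.5186397 ,  0.4873114 , -0.11868327],
       [-0.71150725,  0.49769953, -0.4960369 ,  0.74470974],
       [ 0.01472977, -0.6952036 , -0.71866195,  0.99708463],
       [ 0.        ,  0.        ,  0.        ,  1.        ]])}
```

View pics/top0.png

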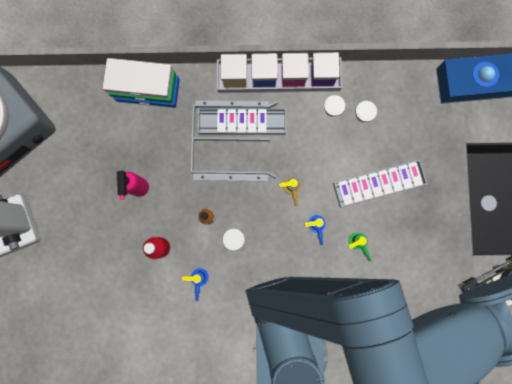

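View pics/side0.png

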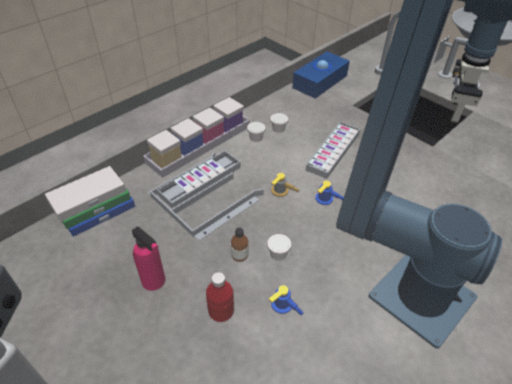

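```bash
cat > h.py <<'E'
import cv2,numpy as np
from workcell import manip
def cloud(d,E,k):
    v,u=np.mgrid[:d.shape[0],:d.shape[1]];fx,fy,cx,cy=k
    P=np.stack([(u-cx)/fx*d,(v-cy)/fy*d,d],-1)@E[:3,:3].T+E[:3,3]
    P[d==0]=np.nan;return P
def shot(n,name=None):
    i=manip.camera_info(n);p,d=manip.camera(n)
    if name: cv2.imwrite(f"pics/{name}.png",cv2.resize(p[...,::-1],None,fx=1.5,fy=1.5))
    return p,d,np.array(i["extrinsics"]),[i[a] for a in("fx","fy","cx","cy")]
def plane(uv,z,E,k):
    uv=np.asarray(uv,float).reshape(-1,2);fx,fy,cx,cy=k
    r=np.c_[(uv[:,0]-cx)/fx,(uv[:,1]-cy)/fy,np.ones(len(uv))]@E[:3,:3].T
    return E[:3,3]+r*((z-E[2,3])/r[:,2])[:,None]
E
python3 - <<'E'
from h import *
f=np.load("top0.npz");P=cloud(f["d"],f["E"],f["k"]);Z=P[...,2]
print("bench z",np.nanmedian(Z[200:260,330:340]),np.nanstd(Z[215:260,270:300]))
def comp(z0,z1,roi):
    x0,y0,x1,y1=roi;m=np.zeros(Z.shape,np.uint8);m[y0:y1,x0:x1]=((Z>z0)&(Z<z1))[y0:y1,x0:x1]
    n,l,s,c=cv2.connectedComponentsWithStats(m)
    for i in range(1,n):
        if s[i,4]>25:
            Q=P[l==i];r=cv2.minAreaRect(Q[:,:2].astype(np.float32)*1000)
            print(s[i],"rect mm",np.round(r[0],1),np.round(r[1],1),round(r[2],1),"z",np.round(np.percentile(Q[:,2],[5,50,95]),3))
print("tray");comp(.012,.06,(325,150,440,215))
print("dock");comp(.012,.05,(185,95,280,185))
print("tap");comp(.012,.1,(272,172,308,212))
print("cups");comp(.02,.1,(320,85,385,128));comp(.02,.3,(110,165,260,262))
print("taps2");comp(.02,.1,(300,205,380,265))
E
```

```text
bench z -0.00048305097945977593 0.0030786884022679026
tray
[ 333  160   94   48 1933] rect mm [ 529.1 -290.2] [ 80.3 282. ] 14.2 z [0.023 0.03  0.035]
dock
[191 102  86  77 654] rect mm [678.4 168.6] [270.  246.2] 88.4 z [0.014 0.024 0.03 ]
[ 198  109   82   26 1401] rect mm [734.6 151.9] [260.7  81.1] 89.0 z [0.016 0.03  0.035]
tap
[279 178  20  28 240] rect mm [510.1 -18.1] [84.4 58.6] 42.7 z [0.041 0.053 0.071]
cups
[320  85  22   5  76] rect mm [ 843.8 -144.2] [66.9 16.2] 89.5 z [0.021 0.029 0.039]
[324  96  21  21 345] rect mm [ 775.3 -151.4] [64.  63.3] 88.3 z [0.043 0.048 0.053]
[355 101  22  21 354] rect mm [ 756.2 -250.3] [63.9 64.1] 12.4 z [0.042 0.048 0.053]
[191 165  20   8  42] rect mm [582.  273.1] [61.7 23.5] 86.6 z [0.021 0.025 0.03 ]
[116 171  32  29 659] rect mm [516.9 462.8] [84.9 43.4] 5.8 z [0.04  0.148 0.203]
[212 172  35   2  40] rect mm [570.3 182.8] [108.    3.9] 88.5 z [0.021 0.025 0.031]
[198 209  17  16 217] rect mm [428.7 252. ] [45.5 46.3] 0.7 z [0.042 0.076 0.111]
[223 229  21  22 356] rect mm [358.2 170. ] [64.4 61.6] 0.4 z [0.043 0.048 0.052]
[143 237  26  23 480] rect mm [335.7 403.8] [64.8 64.2] 46.5 z [0.039 0.103 0.151]
taps2
[304 217  21  29 240] rect mm [388.2 -92.7] [84.9 56.6] 39.2 z [0.04  0.052 0.071]
[348 235  23  27 253] rect mm [ 334.6 -225.8] [84.3 58.6] 56.7 z [0.038 0.052 0.07 ]
```

Run:
```python
from h import *
from scipy.spatial.transform import Rotation as R
s=manip.sense();print(R.from_rotvec(s["tool_rot"]).as_matrix().round(3))
i=manip.camera_info("wrist");T=np.eye(4);T[:3,:3]=R.from_rotvec(s["tool_rot"]).as_matrix();T[:3,3]=s["ee_pos"]
print((np.linalg.inv(T)@i["extrinsics"]).round(3),i["fx"])
f=np.load("top0.npz");P=cloud(f["d"],f["E"],f["k"]);Z=P[...,2];p=f["p"]
cv2.imwrite("pics/crop.png",cv2.resize(p[90:215,180:440,::-1],None,fx=3,fy=3,interpolation=cv2.INTER_CUBIC))
hsv=cv2.cvtColor(p,cv2.COLOR_RGB2HSV);m=(cv2.inRange(hsv,(22,150,120),(35,255,255))>0);m[:, :270]=0;m[:,305:]=0
v,u=np.nonzero(m);print("lever px",u.mean(),v.mean(),u.min(),u.max(),v.min(),v.max(),plane([[u.max(),v.mean()],[u.min(),v.mean()]],.069,f["E"],f["k"]))
# walls
for roi in((198,169,266,182),(198,135,270,145),(188,140,196,172)):
    x0,y0,x1,y1=roi;Q=P[y0:y1,x0:x1].reshape(-1,3);Q=Q[Q[:,2]>.015];l=cv2.fitLine(Q[:,:2].astype(np.float32),cv2.DIST_HUBER,0,.01,.01).ravel();print(len(Q),l.round(4),Q.min(0).round(3),Q.max(0).round(3))
```

```text
[[ 0.451 -0.     0.893]
 [-0.893  0.002  0.451]
 [-0.002 -1.     0.   ]]
[[ 1.    -0.     0.    -0.001]
 [-0.    -0.277  0.961 -0.145]
 [-0.    -0.961 -0.277  0.078]
 [ 0.     0.     0.     1.   ]] 293.97662015974834
lever px 288.59139784946234 183.7311827956989 279 296 180 203 [[ 0.52547698 -0.02471622  0.069     ]
 [ 0.52607418  0.02716525  0.069     ]]
112 [0.0252 0.9997 0.5698 0.1569] [0.565 0.069 0.015] [0.575 0.281 0.034]
146 [0.0268 0.9996 0.6781 0.1837] [0.672 0.055 0.015] [0.683 0.282 0.036]
61 [ 0.9999 -0.017   0.6203  0.3012] [0.574 0.291 0.017] [0.677 0.304 0.031]
```

View pics/crop.png

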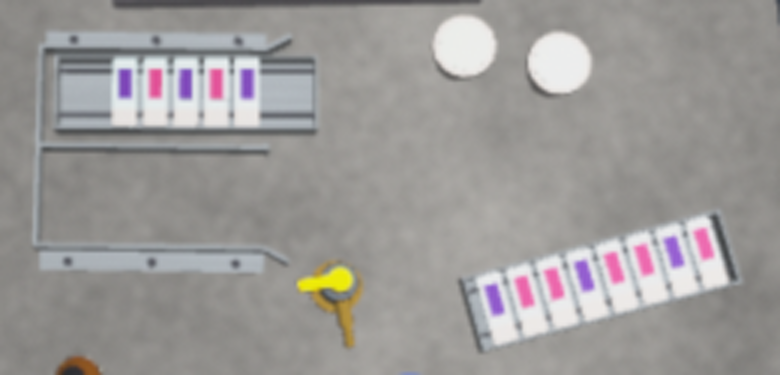

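Request:
play_rows --pt "0 -5 0 -0.135" --pt "0 -5 0 -0.135" --pt "0 -5 0 -0.135" --pt "0 -5 0 -0.135" --pt "0 -5 0 -0.135" --pt "0 -5 0 -0.135" --pt "0 -5 0 -0.135" --pt "0 -5 0 -0.132" --pt "10 0 10 0" --pt "10 0 10 0" --grip 1 --grip_force 30

```text
t: 1.1
ee_pos: [0.2691, -0.4705, 0.2801]
tool_rot: [-1.57, 0.024, -0.024]
contact_force: [0.8, 0.2, -0.4]
finger_gap: 0.0173
```

Request:
play_rows --pt "20 0 25 0" --pt "20 0 28 0" --pt "20 0 28 0" --pt "20 0 28 0" --pt "20 0 28 0" --pt "20 0 28 0" --pt "20 0 28 0" --pt "20 0 28 0" --pt "10 0 10 0" --pt "0 0 0 0"

```text
t: 2.1
ee_pos: [0.4455, -0.2429, 0.2804]
tool_rot: [-1.57, 0.019, -0.019]
contact_force: [-0.8, -0.6, 0.4]
finger_gap: 0.0005
```

```bash
cat > tray.py <<'E'
from h import *
from scipy.spatial.transform import Rotation as R
import sys
def tray(P,roi,ok=lambda Q:True):
    Z=P[...,2];x0,x1,y0,y1=roi
    m=((Z>.014)&(Z<.042)&(P[...,0]>x0)&(P[...,0]<x1)&(P[...,1]>y0)&(P[...,1]<y1)).astype(np.uint8)
    n,l,s,c=cv2.connectedComponentsWithStats(m);i=1+np.argmax(s[1:,4])
    r=cv2.minAreaRect(P[l==i][:,:2].astype(np.float32)*1000)
    print("tray rect",np.round(r[0],1),np.round(r[1],1),round(r[2],1),"n",s[i,4],"corners",np.round(cv2.boxPoints(r)).tolist())
if __name__=="__main__":
    s=manip.sense();M=R.from_rotvec(s["tool_rot"]).as_matrix()
    print("t",round(s["t"],2),"ee",s["ee_pos"].round(4),"x",M[:,0].round(3),"z",M[:,2].round(3),"F",s["contact_force"].round(1),"gap",round(s["finger_gap"],4))
    roi=[float(a) for a in sys.argv[3:7]]
    for n in sys.argv[2].split(","):
        p,d,E,k=shot(n,sys.argv[1]+n);np.savez(sys.argv[1]+n,p=p,d=d,E=E,k=k);print(n);tray(cloud(d,E,k),roi)
E
python3 tray.py a wrist,top .4 .72 -.5 -.1
```

```text
t 2.1 ee [ 0.4455 -0.2429  0.2804] x [ 1.    -0.024 -0.   ] z [0.024 1.    0.   ] F [-0.8 -0.6  0.4] gap 0.0005
wrist
tray rect [ 526.1 -275.3] [ 80.2 248.5] 14.2 n 7898 corners [[457.0, -165.0], [518.0, -406.0], [595.0, -386.0], [534.0, -145.0]]
top
tray rect [ 514.4 -232.4] [ 80.1 162.3] 14.3 n 1002 corners [[456.0, -164.0], [496.0, -321.0], [573.0, -301.0], [533.0, -144.0]]
```

View pics/awrist.png

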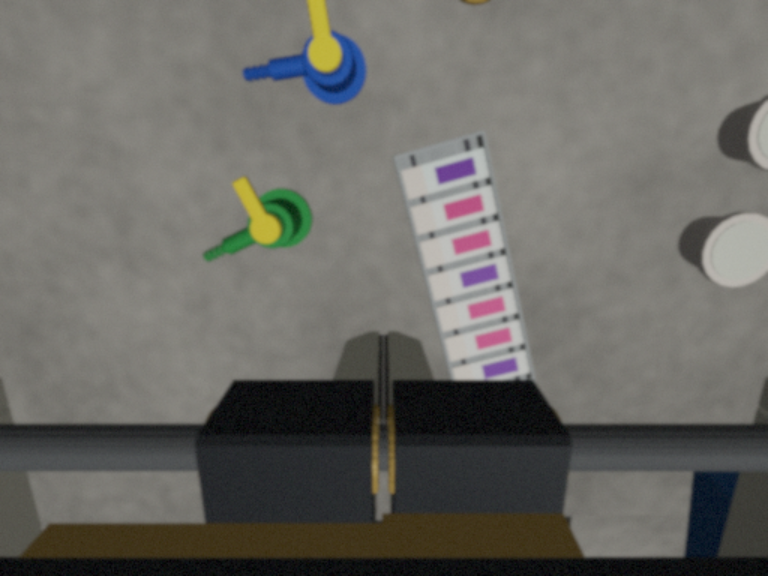

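Request:
play_rows --pt "-2 20 6 0" --pt "-2 30 6 0" --pt "-2 30 6 0" --pt "-2 30 6 0" --pt "-2 35 4 0" --pt "0 35 0 0" --pt "0 35 0 0" --pt "0 25 0 0" --pt "0 6 0 0" --pt "0 0 0 0"

```text
t: 3.2
ee_pos: [0.4343, -0.2173, 0.0341]
tool_rot: [-1.57, 0.023, -0.021]
contact_force: [-0.1, 0.0, 0.2]
finger_gap: 0.0003
```

Request:
play_rows --pt "3 0 0 0" --pt "3 0 0 0" --pt "2 0 0 0" --pt "2 0 0 0" --pt "2 0 0 0" --pt "2 0 0 0" --pt "2 0 0 0" --pt "3 0 0 0" --pt "3 0 0 0" --pt "4 0 0 0"

```text
t: 4.2
ee_pos: [0.461, -0.217, 0.0344]
tool_rot: [-1.57, 0.021, -0.02]
contact_force: [-2.0, 0.3, -0.6]
finger_gap: 0.0005
```

Request:
play_rows --pt "4 0 0 0" --pt "4 0 0 0" --pt "4 0 0 0" --pt "4 0 0 0" --pt "4 0 0 0" --pt "4 0 0 0" --pt "4 0 0 0" --pt "4 0 0 0" --pt "4 0 0 0" --pt "4 0 0 0"

```text
t: 5.2
ee_pos: [0.5016, -0.2184, 0.0346]
tool_rot: [-1.571, 0.02, -0.02]
contact_force: [-1.5, 0.7, -0.1]
finger_gap: 0.0007
```

```bash
python3 tray.py b wrist,top .4 .72 -.5 -.1
```

```text
t 5.2 ee [ 0.5016 -0.2184  0.0346] x [ 1.    -0.026  0.   ] z [0.026 1.    0.   ] F [-1.5  0.7 -0.1] gap 0.0007
wrist
tray rect [ 556.4 -190.5] [ 83.9 116.1] 68.5 n 16599 corners [[487.0, -208.0], [595.0, -251.0], [626.0, -173.0], [518.0, -130.0]]
top
tray rect [ 559.1 -398.8] [87.9 79.4] 89.2 n 298 corners [[519.0, -442.0], [598.0, -443.0], [599.0, -355.0], [520.0, -354.0]]
```

View pics/bwrist.png

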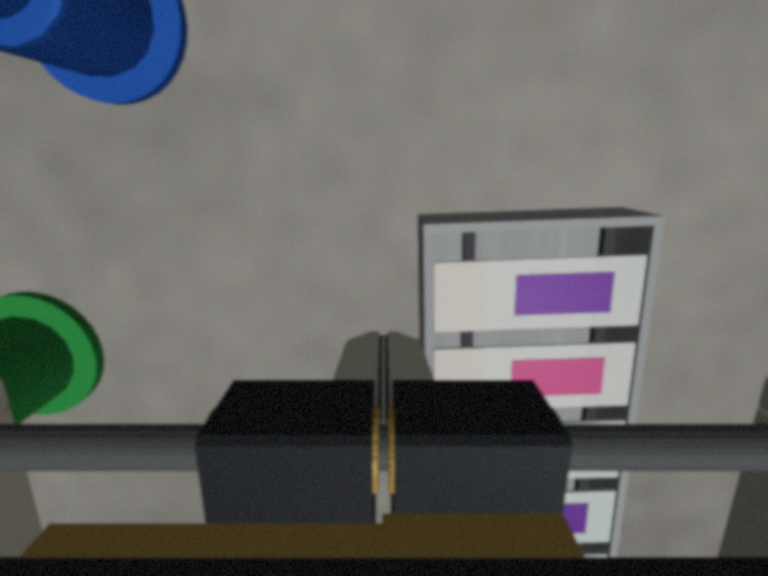

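Request:
play_rows --pt "3 0 0 0" --pt "4 0 0 0" --pt "4 0 0 0" --pt "4 0 0 0" --pt "4 0 0 0" --pt "4 0 0 0" --pt "4 0 0 0" --pt "4 0 0 0" --pt "4 0 0 0" --pt "4 0 0 0"

```text
t: 6.3
ee_pos: [0.5405, -0.2194, 0.0346]
tool_rot: [-1.571, 0.02, -0.02]
contact_force: [-3.2, -0.3, 1.7]
finger_gap: 0.0006
```

Request:
play_rows --pt "4 0 0 0" --pt "4 0 0 0" --pt "3 0 0 0" --pt "1 0 0 0" --pt "-5 0 0 0" --pt "-15 0 0 0" --pt "-20 0 0 0" --pt "-20 0 0 0" --pt "-20 0 0 0" --pt "0 0 0 0"

```text
t: 7.3
ee_pos: [0.47, -0.2172, 0.0345]
tool_rot: [-1.57, 0.022, -0.02]
contact_force: [0.9, -0.3, 0.1]
finger_gap: 0.0003
```

Request:
play_rows --pt "0 0 -15 0" --pt "0 0 -20 0" --pt "0 0 -20 0" --pt "0 0 -20 0" --pt "0 0 -20 0" --pt "0 0 -20 0" --pt "0 0 -20 0" --pt "0 0 -20 0" --pt "0 0 -10 0" --pt "0 0 0 0"

```text
t: 8.3
ee_pos: [0.4678, -0.3844, 0.0345]
tool_rot: [-1.571, 0.021, -0.022]
contact_force: [0.1, 0.6, -0.5]
finger_gap: 0.0005
```

```bash
python3 tray.py c wrist,top .4 .72 -.5 -.1
```

```text
t 8.3 ee [ 0.4678 -0.3844  0.0345] x [ 1.    -0.028  0.   ] z [ 0.028  1.    -0.001] F [ 0.1  0.6 -0.5] gap 0.0005
wrist
tray rect [ 580.1 -340.4] [149.7  82.3] 75.8 n 30225 corners [[522.0, -403.0], [602.0, -423.0], [638.0, -278.0], [559.0, -258.0]]
top
tray rect [ 587.3 -309.9] [280.8  83. ] 75.6 n 1621 corners [[512.0, -436.0], [593.0, -456.0], [662.0, -184.0], [582.0, -164.0]]
```

View pics/cwrist.png

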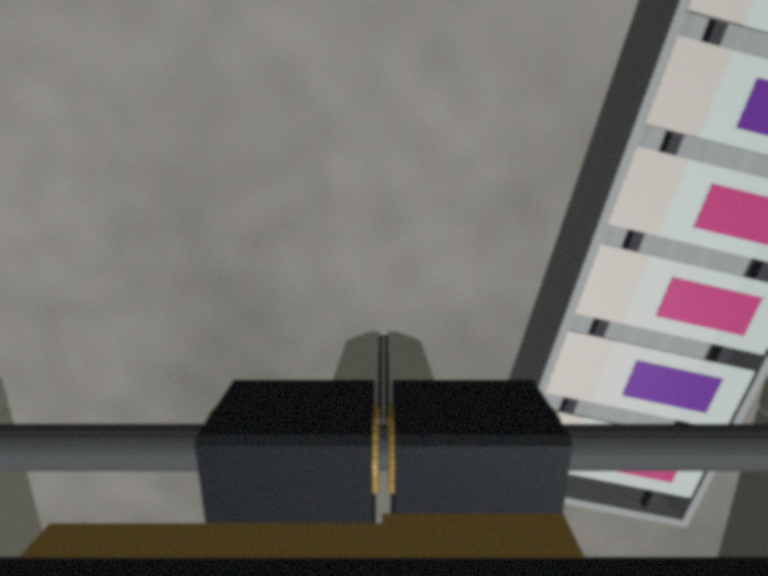

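Request:
play_rows --pt "6 0 7 0" --pt "6 0 7 0" --pt "6 0 6 0" --pt "6 0 0 0" --pt "4 0 0 0" --pt "3 0 0 0" --pt "3 0 0 0" --pt "2 0 0 0" --pt "2 0 0 0" --pt "2 0 0 0"

```text
t: 9.4
ee_pos: [0.5084, -0.3638, 0.0346]
tool_rot: [-1.571, 0.021, -0.021]
contact_force: [0.1, 0.8, -0.7]
finger_gap: 0.0005
```

Request:
play_rows --pt "2 0 0 0" --pt "2 0 0 0" --pt "3 0 0 0" --pt "4 0 0 0" --pt "4 0 0 0" --pt "4 0 0 0" --pt "4 0 0 0" --pt "4 0 0 0" --pt "4 0 0 0" --pt "4 0 0 0"

```text
t: 10.4
ee_pos: [0.5438, -0.3645, 0.0346]
tool_rot: [-1.571, 0.02, -0.02]
contact_force: [-2.2, -0.8, -0.2]
finger_gap: 0.0007
```

```bash
python3 tray.py d wrist,top .4 .72 -.5 -.1
```

```text
t 10.4 ee [ 0.5438 -0.3645  0.0346] x [ 1.    -0.026 -0.   ] z [0.026 1.    0.   ] F [-2.2 -0.8 -0.2] gap 0.0007
wrist
tray rect [ 592.3 -307.8] [151.3 112.6] 82.3 n 40429 corners [[526.0, -375.0], [638.0, -390.0], [658.0, -240.0], [547.0, -225.0]]
top
tray rect [ 611.9 -261.5] [195.7  86.1] 82.2 n 1338 corners [[556.0, -353.0], [641.0, -364.0], [668.0, -170.0], [583.0, -159.0]]
```

Request:
play_rows --pt "3 0 0 0" --pt "4 0 0 0" --pt "4 0 0 0" --pt "2 0 0 0" --pt "-5 0 0 0" --pt "-15 0 0 0" --pt "-15 0 -5 0" --pt "-3 0 -20 0" --pt "0 0 -25 0" --pt "0 0 -25 0"

```text
t: 11.5
ee_pos: [0.5163, -0.4413, 0.0352]
tool_rot: [-1.572, 0.02, -0.022]
contact_force: [-0.1, -0.4, 0.7]
finger_gap: 0.0007
```

Request:
play_rows --pt "0 0 -25 0" --pt "0 0 -22 0" --pt "20 0 0 0" --pt "25 0 0 0" --pt "25 0 0 0" --pt "13 0 0 0" --pt "0 0 0 0" --pt "0 0 0 0" --pt "0 0 0 0" --pt "0 0 0 0"

```text
t: 12.5
ee_pos: [0.5973, -0.4885, 0.0348]
tool_rot: [-1.571, 0.021, -0.021]
contact_force: [0.1, 0.0, 0.2]
finger_gap: 0.0004
```

```bash
python3 tray.py e wrist,top .5 .72 -.5 -.1
```

```text
t 12.5 ee [ 0.5973 -0.4885  0.0348] x [ 1.    -0.027 -0.   ] z [0.027 1.    0.   ] F [0.1 0.  0.2] gap 0.0004
wrist
tray rect [ 610.7 -401.2] [83.1 80.7] 86.2 n 23657 corners [[568.0, -440.0], [648.0, -445.0], [654.0, -362.0], [573.0, -357.0]]
top
tray rect [ 617.2 -302.8] [282.6  82.2] 85.9 n 1974 corners [[566.0, -441.0], [648.0, -447.0], [668.0, -165.0], [586.0, -159.0]]
```

Request:
play_rows --pt "5 0 0 0" --pt "5 0 0 0" --pt "0 0 6 0" --pt "0 0 6 0" --pt "0 0 5 0" --pt "0 0 4 0" --pt "0 0 3 0" --pt "0 0 2 0" --pt "0 0 2 0" --pt "0 0 2 0" --grip 0.6

```text
t: 13.6
ee_pos: [0.6089, -0.4583, 0.0347]
tool_rot: [-1.571, 0.021, -0.021]
contact_force: [0.3, 0.3, 0.5]
finger_gap: 0.037
```

Request:
play_rows --pt "0 0 2 0" --pt "0 0 2 0" --pt "0 0 2 0" --pt "0 0 2 0" --pt "0 0 2 0" --pt "0 0 2 0" --pt "0 0 2 0" --pt "0 0 3 0" --pt "0 0 3 0" --pt "0 0 3 0"

```text
t: 14.6
ee_pos: [0.6096, -0.435, 0.0347]
tool_rot: [-1.571, 0.02, -0.02]
contact_force: [0.7, -1.5, -0.6]
finger_gap: 0.0372
```

Request:
play_rows --pt "0 0 4 0" --pt "0 0 4 0" --pt "0 0 4 0" --pt "0 0 4 0" --pt "-0.2 0 4 0" --pt "-0.2 0 4 0" --pt "-0.2 0 4 0" --pt "-0.2 0 4 0" --pt "-0.2 0 4 0" --pt "-0.2 0 4 0"

```text
t: 15.6
ee_pos: [0.6094, -0.3949, 0.0346]
tool_rot: [-1.571, 0.02, -0.02]
contact_force: [-0.6, -1.4, -1.2]
finger_gap: 0.0375
```

Request:
play_rows --pt "-0.2 0 4 0" --pt "-0.2 0 4 0" --pt "-0.2 0 4 0" --pt "-0.2 0 4 0" --pt "-0.2 0 4 0" --pt "-0.2 0 4 0" --pt "-0.2 0 4 0" --pt "-0.2 0 4 0" --pt "-0.2 0 4 0" --pt "-0.2 0 4 0"

```text
t: 16.6
ee_pos: [0.6085, -0.3549, 0.0347]
tool_rot: [-1.571, 0.02, -0.02]
contact_force: [-0.4, -1.3, -1.3]
finger_gap: 0.0373
```

```bash
python3 tray.py f wrist,top .5 .72 -.5 0.03
```

```text
t 16.6 ee [ 0.6085 -0.3549  0.0347] x [ 1.    -0.026 -0.   ] z [0.026 1.    0.   ] F [-0.4 -1.3 -1.3] gap 0.0373
wrist
tray rect [ 608.3 -295.4] [132.8  80.7] 88.6 n 32986 corners [[566.0, -361.0], [647.0, -363.0], [650.0, -230.0], [570.0, -228.0]]
top
tray rect [ 610.3 -203.7] [280.7  81.9] 88.6 n 1832 corners [[566.0, -343.0], [648.0, -345.0], [655.0, -64.0], [573.0, -62.0]]
```

View pics/ftop.png

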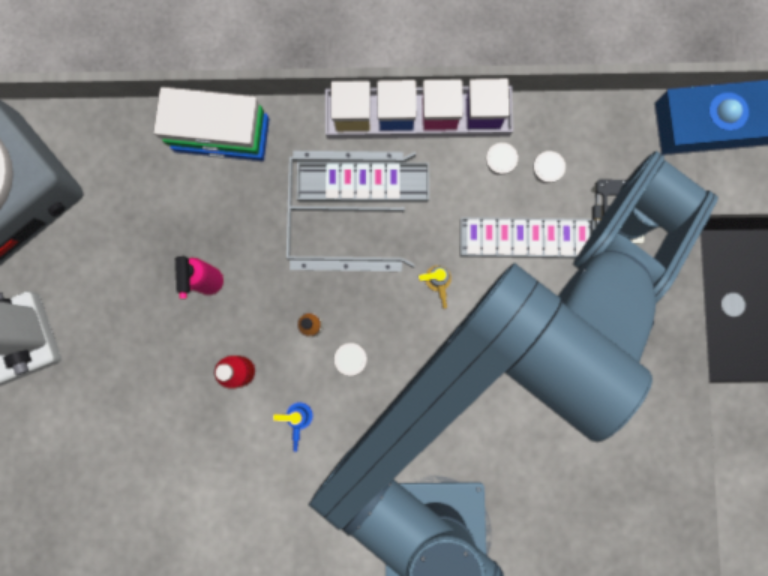

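Request:
play_rows --pt "0.2 0 4 0" --pt "0.2 0 5 0" --pt "0.2 0 5 0" --pt "0.2 0 5 0" --pt "0.2 0 5 0" --pt "0.2 0 5 0" --pt "0.2 0 5 0" --pt "0.2 0 5 0" --pt "0.2 0 5 0" --pt "0.2 0 5 0"

```text
t: 17.7
ee_pos: [0.6119, -0.306, 0.0348]
tool_rot: [-1.571, 0.02, -0.021]
contact_force: [-0.8, -2.8, 1.8]
finger_gap: 0.037
```

Request:
play_rows --pt "0.2 0 5 0" --pt "0.2 0 5 0" --pt "0.2 0 5 0" --pt "0.2 0 5 0" --pt "0.2 0 5 0" --pt "0 0 5 0" --pt "0 0 5 0" --pt "0 0 5 0" --pt "0 0 5 0" --pt "0 0 5 0"

```text
t: 18.7
ee_pos: [0.6142, -0.256, 0.0348]
tool_rot: [-1.571, 0.02, -0.021]
contact_force: [0.6, -3.1, 2.1]
finger_gap: 0.0372
```

```bash
python3 tray.py g wrist,top .55 .665 -.5 0.3
```

```text
t 18.7 ee [ 0.6142 -0.256   0.0348] x [ 1.    -0.026  0.   ] z [ 0.026  1.    -0.   ] F [ 0.6 -3.1  2.1] gap 0.0372
wrist
tray rect [ 613.8 -196.3] [132.4  80.8] 88.5 n 32942 corners [[572.0, -261.0], [653.0, -263.0], [656.0, -131.0], [575.0, -129.0]]
top
tray rect [ 615.6 -101.7] [274.7  81.8] 88.3 n 1736 corners [[571.0, -238.0], [652.0, -240.0], [661.0, 34.0], [579.0, 37.0]]
```

View pics/gtop.png

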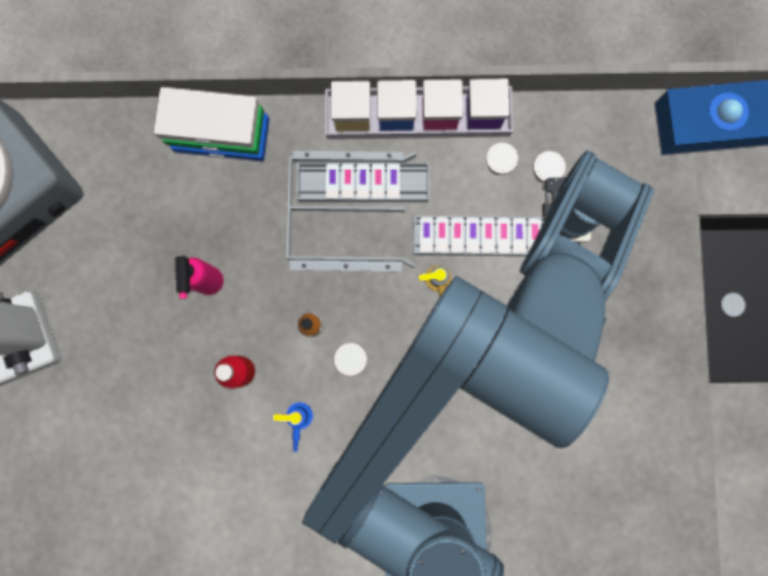

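Request:
play_rows --pt "0 0 4 0" --pt "0 0 5 0" --pt "0 0 5 0" --pt "0 0 5 0" --pt "0 0 5 0" --pt "0 0 5 0" --pt "0 0 5 0" --pt "0 0 5 0" --pt "0 0 5 0" --pt "0 0 5 0"

```text
t: 19.8
ee_pos: [0.6152, -0.2068, 0.0345]
tool_rot: [-1.57, 0.021, -0.02]
contact_force: [-0.7, -2.4, -1.6]
finger_gap: 0.0372
```

Request:
play_rows --pt "0 0 5 0" --pt "0 0 5 0" --pt "0 0 5 0" --pt "0 0 5 0" --pt "0 0 5 0" --pt "0 0 5 0" --pt "0 0 5 0" --pt "0 0 5 0" --pt "0 0 5 0" --pt "0 0 5 0"

```text
t: 20.8
ee_pos: [0.6166, -0.1569, 0.0346]
tool_rot: [-1.571, 0.02, -0.02]
contact_force: [-0.1, -0.8, -1.1]
finger_gap: 0.0369
```

Request:
play_rows --pt "0 0 5 0" --pt "0 0 5 0" --pt "0 0 5 0" --pt "0 0 5 0" --pt "0 0 5 0" --pt "0 0 5 0" --pt "0 0 5 0" --pt "0 0 5 0" --pt "0 0 5 0" --pt "0 0 5 0"

```text
t: 21.8
ee_pos: [0.6179, -0.107, 0.0346]
tool_rot: [-1.571, 0.02, -0.02]
contact_force: [-0.5, -2.2, -1.2]
finger_gap: 0.0372
```

Request:
play_rows --pt "0 0 5 0" --pt "0 0 5 0" --pt "0 0 5 0" --pt "0 0 5 0" --pt "0 0 5 0" --pt "0 0 5 0" --pt "0 0 5 0" --pt "0 0 5 0" --pt "0 0 5 0" --pt "0 0 5 0"

```text
t: 22.8
ee_pos: [0.6192, -0.057, 0.0347]
tool_rot: [-1.571, 0.02, -0.02]
contact_force: [-0.2, -2.4, -1.2]
finger_gap: 0.0373
```

```bash
python3 tray.py i wrist,top .583 .668 -.4 0.29
```

```text
t 22.8 ee [ 0.6192 -0.057   0.0347] x [ 1.    -0.026 -0.   ] z [ 0.026  1.    -0.   ] F [-0.2 -2.4 -1.2] gap 0.0373
wrist
tray rect [620.4   2.4] [132.7  78.1] 88.4 n 30944 corners [[580.0, -63.0], [658.0, -65.0], [661.0, 68.0], [583.0, 70.0]]
top
tray rect [621.2 115. ] [238.1  81.2] 88.2 n 1483 corners [[577.0, -3.0], [658.0, -5.0], [666.0, 233.0], [584.0, 235.0]]
```

View pics/itop.png

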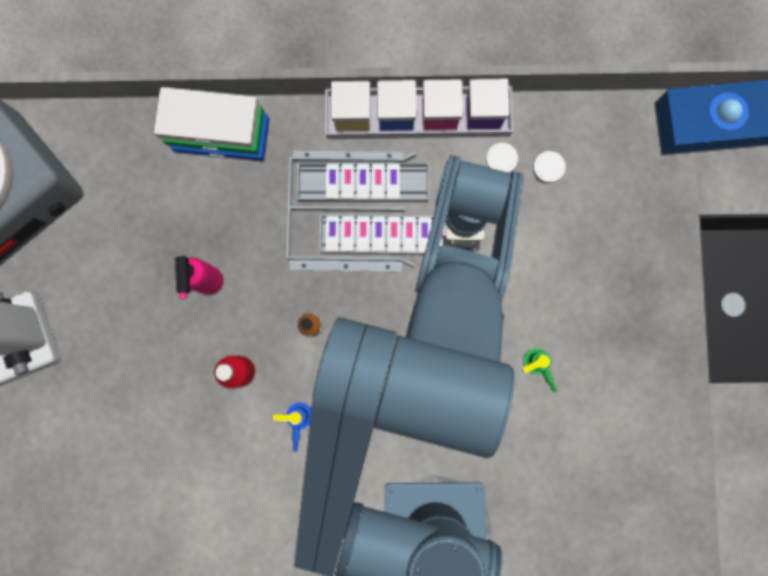

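Request:
play_rows --pt "0 0 5 0" --pt "0 0 5 0" --pt "0 0 5 0" --pt "0 0 5 0" --pt "0 0 5 0" --pt "0 0 5 0" --pt "0 0 5 0" --pt "0 0 5 0" --pt "0 0 4 0" --pt "0 0 3 0"

```text
t: 23.9
ee_pos: [0.6205, -0.0101, 0.0348]
tool_rot: [-1.571, 0.02, -0.02]
contact_force: [-0.0, -3.8, 2.4]
finger_gap: 0.0373
```

Request:
play_rows --pt "0 0 2 0" --pt "0 0 1 0" --pt "0 0 1 0" --pt "0 0 1 0" --pt "0 0 1 0" --pt "0 0 1 0" --pt "0 0 1 0" --pt "0 0 1 0" --pt "0 0 1 0" --pt "0 0 1 0"

```text
t: 24.9
ee_pos: [0.6208, 0.0006, 0.0348]
tool_rot: [-1.571, 0.02, -0.021]
contact_force: [-1.0, -4.5, 3.4]
finger_gap: 0.0369
```

```bash
python3 tray.py j wrist,top .583 .668 -.4 0.32
```

```text
t 24.9 ee [6.208e-01 6.000e-04 3.480e-02] x [ 1.    -0.026  0.   ] z [ 0.026  1.    -0.   ] F [-1.  -4.5  3.4] gap 0.0369
wrist
tray rect [621.2  60.1] [132.8  79.6] 88.5 n 31871 corners [[580.0, -5.0], [659.0, -7.0], [663.0, 125.0], [583.0, 128.0]]
top
tray rect [623.2 179.5] [222.7  81.3] 89.2 n 1431 corners [[581.0, 69.0], [662.0, 68.0], [665.0, 290.0], [584.0, 291.0]]
```

Still free; creep on until the stop answers.

Request:
play_rows --pt "0 0 1 0" --pt "0 0 1 0" --pt "0 0 1 0" --pt "0 0 1 0" --pt "0 0 0.5 0" --pt "0 0 0.5 0" --pt "0 0 0.5 0" --pt "0 0 0.5 0" --pt "0 0 0 0" --pt "0 0 0 0"

```text
t: 26.0
ee_pos: [0.6209, 0.0067, 0.0346]
tool_rot: [-1.571, 0.02, -0.02]
contact_force: [0.2, -3.9, 3.3]
finger_gap: 0.0375
```

Request:
play_rows --pt "0 0 0.5 0" --pt "0 0 0.5 0" --pt "0 0 0.5 0" --pt "0 0 0.5 0" --pt "0 0 0.5 0" --pt "0 0 0.5 0" --pt "0 0 0.5 0" --pt "0 0 0.5 0" --pt "0 0 0 0" --pt "0 0 0 0"

```text
t: 27.0
ee_pos: [0.6209, 0.0096, 0.0346]
tool_rot: [-1.572, 0.021, -0.02]
contact_force: [-0.2, -7.6, 2.8]
finger_gap: 0.0369
```

Request:
play_rows --pt "0 0 0.5 0" --pt "0 0 0.5 0" --pt "0 0 0.5 0" --pt "0 0 0.5 0" --pt "0 0 0 0" --pt "0 0 0 0" --pt "0 0 0 0" --pt "0 0 0 0" --pt "0 0 0 0" --pt "0 0 0 0"

```text
t: 28.0
ee_pos: [0.6209, 0.0097, 0.0346]
tool_rot: [-1.575, 0.021, -0.02]
contact_force: [-1.8, -14.4, 2.8]
finger_gap: 0.0376
```

Request:
play_rows --pt "0 0 -1 0" --pt "0 0 -1 0" --pt "0 0 -1 0" --pt "0 0 -2 0" --pt "0 0 -5 0" --pt "0 0 -10 0" --pt "0 0 -15 0" --pt "0 0 -15 0" --pt "0 0 0 0" --pt "0 0 0 0"

```text
t: 29.0
ee_pos: [0.6197, -0.0383, 0.0346]
tool_rot: [-1.57, 0.022, -0.022]
contact_force: [0.4, 0.7, 0.2]
finger_gap: 0.0374
```

Request:
play_rows --pt "0 -20 0 0" --pt "0 -30 0 0" --pt "0 -30 0 0" --pt "0 -30 0 0" --pt "0 -30 0 0" --pt "0 -20 -20 0" --pt "0 0 -40 0" --pt "0 0 -40 0" --pt "0 0 -40 0" --pt "0 0 -20 0"

```text
t: 30.0
ee_pos: [0.6153, -0.2, 0.1946]
tool_rot: [-1.571, 0.022, -0.022]
contact_force: [-0.4, 0.4, -0.4]
finger_gap: 0.0374
```

Request:
play_rows --pt "-5 0 -20 0" --pt "-10 0 -20 0" --pt "-10 0 -20 0" --pt "-10 0 -20 0" --pt "-10 0 -20 0" --pt "-5 0 -10 0" --pt "0 0 0 0" --pt "0 0 0 0" --pt "0 0 0 0" --pt "0 0 0 0"

```text
t: 31.0
ee_pos: [0.5633, -0.305, 0.1947]
tool_rot: [-1.57, 0.019, -0.02]
contact_force: [0.6, 0.4, 0.2]
finger_gap: 0.0374
```

```bash
python3 tray.py k top .583 .668 -.4 0.29
python3 - <<'E'
from h import *
a=np.load("top0.npz");b=np.load("ktop.npz")
c=lambda f:cv2.resize(f["p"][85:275,100:420,::-1],None,fx=2.4,fy=2.4,interpolation=cv2.INTER_CUBIC)
cv2.imwrite("pics/kc.png",c(b))
P=cloud(b["d"],b["E"],b["k"]);Z=P[...,2]
for n,z0,z1,(x0,y0,x1,y1) in(("parked",.012,.06,(198,109,290,135)),("cups",.02,.1,(322,93,385,128)),("left",.03,.3,(110,165,260,262)),("tap",.012,.1,(276,172,308,212))):
    m=np.zeros(Z.shape,np.uint8);m[y0:y1,x0:x1]=((Z>z0)&(Z<z1))[y0:y1,x0:x1]
    N,l,s,_=cv2.connectedComponentsWithStats(m)
    for i in range(1,N):
        if s[i,4]>100:print(n,s[i],np.round(cv2.minAreaRect(P[l==i][:,:2].astype(np.float32)*1000)[0],1))
hsv=cv2.cvtColor(b["p"],cv2.COLOR_RGB2HSV);m=cv2.inRange(hsv,(22,150,120),(35,255,255))>0;m[:,:270]=0;m[:,305:]=0
v,u=np.nonzero(m);print("lever",u.mean(),v.mean(),u.min(),u.max())
E
```

```text
t 31.0 ee [ 0.5633 -0.305   0.1947] x [ 1.    -0.025  0.   ] z [0.025 1.    0.   ] F [0.6 0.4 0.2] gap 0.0374
top
tray rect [623.3 154.9] [269.4  81.3] 89.5 n 1747 corners [[582.0, 21.0], [663.0, 20.0], [665.0, 289.0], [584.0, 290.0]]
parked [ 198  109   88   26 1471] [734.4 142.4]
cups [324  96  21  21 345] [ 776.6 -151.3]
cups [355 101  22  21 352] [ 756.4 -250.1]
left [116 171  31  29 637] [516.7 463.2]
left [198 209  17  16 212] [428.6 251.8]
left [223 229  21  22 358] [358.2 169.9]
left [143 237  26  23 471] [335.4 403.6]
tap [279 178  20  28 242] [509.9 -17.9]
lever 288.5806451612903 183.65591397849462 279 296
```

View pics/kc.png

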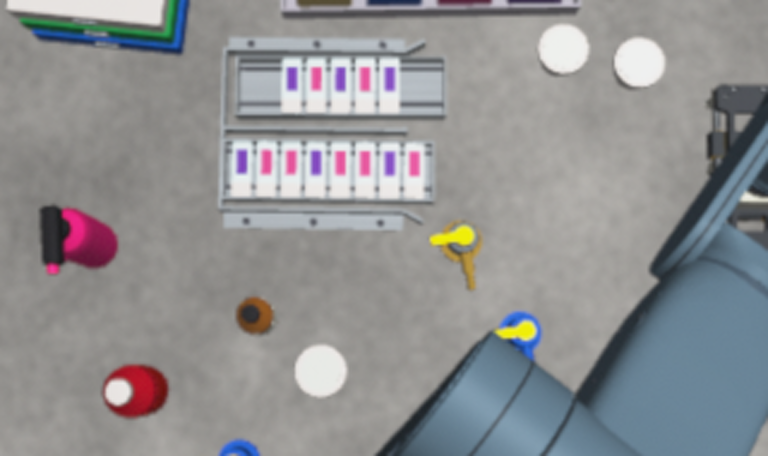

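Run:
```python
from h import *
def lab(fn,c,deg,roi):
    f=np.load(fn);h=cv2.cvtColor(f["p"],cv2.COLOR_RGB2HSV);m=cv2.inRange(h,(125,90,60),(175,255,255));x0,y0,x1,y1=roi;k=np.zeros_like(m);k[y0:y1,x0:x1]=m[y0:y1,x0:x1]
    n,l,s,ce=cv2.connectedComponentsWithStats(k);ce=ce[1:][s[1:,4]>8];Q=plane(ce,.032,f["E"],f["k"])[:,:2]*1000-c
    a=np.radians(deg);X=np.array([np.cos(a),np.sin(a)]);Y=np.array([-X[1],X[0]]);o=np.c_[Q@X,Q@Y];print(fn,o[np.argsort(o[:,1])].round(1).tolist())
lab("top0.npz",(529.1,-290.2),14.2,(325,150,440,215))
lab("etop.npz",(617.2,-302.8),-4.1,(325,130,430,190))
lab("ftop.npz",(610.3,-203.7),-1.4,(300,140,400,175))
lab("ktop.npz",(623.4,160.5),-1.2,(190,140,285,172))
```

```text
top0.npz [[9.6, -114.8], [9.4, -82.2], [9.6, -49.8], [9.8, -17.3], [9.6, 15.1], [9.8, 47.6], [9.4, 80.0], [9.8, 112.4]]
etop.npz [[10.6, -114.9], [9.6, -81.4], [10.4, -48.9], [10.5, -17.4], [9.2, 15.9], [10.1, 48.5], [10.0, 80.0], [10.4, 113.1]]
ftop.npz [[10.2, -113.7], [9.8, -82.1], [9.7, -49.2], [10.2, -16.2], [9.8, 15.3], [10.1, 48.3], [9.7, 81.1], [10.1, 112.9]]
ktop.npz [[9.1, -115.8], [9.2, -82.7], [8.9, -49.5], [9.0, -18.0], [8.4, 14.0], [9.7, 47.0], [9.4, 80.3], [9.1, 112.0]]
```

Slides have not moved. Handing in.

```bash
python3 -c "
from workcell import manip
print(manip.hand_in())"
```

```text
the job is handed in; nothing more can be done
None
```

The staining tray is parked fully home in the empty lane, and I handed the job in at about 31 s of the 67 s allowed. I pushed the +y end sideways, then the -y end, to angle the tray past the tap. I then slid it in from behind with two fingertips at 50 mm/s or less, never lifting it.

- **Tray home:** it stopped against the end stop, with no further travel and the push force rising to 14 N. The top view puts its centre at about (623, 160) mm, against an expected home of about (624, 159) mm.
- **Slides:** all eight labels are where they started relative to the tray, to within about 1.5 mm.
- **Tap, bottles and cups:** the lever is unchanged, so the tap is still shut. The three cups and the soap, spray and stain bottles all measure within about 1.5 mm of their starting positions.
- **Parked tray (one disagreement):** its computed centre differed by about 9 mm between the first and last look. I put this down to a wider crop window in the last one, because its edges sit at the same pixels in both images.
- **Robot:** the gripper is withdrawn and touching nothing.

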